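# Rack the finished leaded panel

## Robot

A 7-joint arm with a two-finger parallel gripper is mounted at the origin on the work surface. World frame = base frame: x ahead of the robot, y to its left, z up, the work surface at z = 0. Lengths are in m, angles in rad, forces in N, time in s.
With the tool pointing down it reaches from about 0.35 to 0.9 m from the base axis. Payload 19.9 kg.
Tool frame: the origin (TCP) lies midway between the tips of the shut fingers; the grasp point (between the pads) lies 19 mm behind it; z points along the fingers, y is the line along which they close (so a half turn about z gives the same grasp; the last joint's range is limited). The gripper opens to 85 mm and grips with 20 to 120 N. Pads are 22 mm wide; open, the fingers measure 114 mm over their backs; the gripper's body (76 mm by 85 mm) begins 54 mm behind the grasp point. The pads swing forward as they close: fully open they stand 13 mm farther back than shut.
Start: joints at [1.06, 0.417, -0.01, 1.614, 0.005, 1.111, -0.053], TCP at [0.282, -0.558, 0.231] pointing down, gripper open.
Joint ranges: [-2.81, 2.81], [-0.39, 2.02], [-1.27, 1.25], [0.06, 2.57], [-1.19, 4.33], [0.19, 2], [-2.82, 2.82]. Speed limits (rad/s): [1.89, 1.89, 2.39, 2.39, 3.01, 3.01, 3.01].

## Interface

Orientations are given as [roll, pitch, yaw] about the fixed x, y, z axes, in that order (R = Rz(yaw) Ry(pitch) Rx(roll)).
In Python, from cell import ctrl gives the robot as it stands.
- The arm moves only by the tool play_rows, never from a script. Its argument "increments" is a list of rows, each an object of numbers: "x", "y", "z": the shift along the tool's x, y, z in cm; "yaw": the turn about the tool's z in rad; "claw": the finger opening in cm, from 0 to 8.54. In form: [{"x": .., "y": .., "z": .., "yaw": .., "claw": ..}, ...]. A call has 1 to 8 rows; each row shifts and turns the commanded pose from where the row before left it, along the tool's axes as they then stand; what a row does not reach is not made up. A row lasts 1/10 s, in which the tool goes at most 50 mm and 8.59 degrees, less where a joint would pass 70% of its speed; a pose out of reach is approached as far as the arm can. A call is refused whole if a number of a shift passes 5 or a number of a turn 0.15, either way. A call with a gripper value outside its range is refused whole. The fingers move at their own pace and stop on an object; "squeeze" is the grip in N (left out, the last holds). Time passes only in rows, so rows that do not move let the fingers close. It gives the time, the measured TCP pose, the force, the opening and the grip force at its end, in the units of the state.
- ctrl.observe(): the state, without advancing time (a new reading comes with each control period).
- ctrl.grab_frame(name): name is "side" or "top"; returns a dict with "color" (420x560x3 uint8, red, green, blue), "intrinsics" (3x3 intrinsics, pixels), "R" (3x3) and "t" (3): a world point X has camera coordinates R X + t. Camera axes: x right, y down, z forward; pixel columns grow to the right and rows downward; lengths in m; the calibration is good to about 2 mm. A picture is of the moment at which its call begins. There is no depth.
- ctrl.close_job(): hands the job in; it is judged then, once.
The state is a dict: "time": time; "joint_pos": joint angles; "joint_vel": joint speeds; "effort": joint torques, N m; "tool_pos": TCP position; "tcp_rot": TCP orientation; "contact_force": force on the tool from outside, world axes, zero at the start; "moment": the same for the moment, N m; "opening": opening from 0.0 (shut) to 1.0 (fully open); "gripper_force": force on a finger pad.
Only numpy, scipy, OpenCV 4.12 (cv2) and the standard library are available. Lean on these libraries where they do the work, as an engineer would, in place of code of your own. Each camera call takes 0.05 s, during which the arm holds its last target. There are 200 camera calls.

## Task

The rectangular leaded-glass panel on the two-hook stand is ready to be put away. Lift it clear of both hooks without straining its wire loops, then lower it gently, loops up, right down to the floor of its own slot in the wooden rack: the empty slot with the paper ticket at its end. Leave the other panels and the things on the bench where they are.

Things in the scene. Friction and masses are not known exactly. Their poses are not given: they have to be found in the camera images.
- panel: The panel to move: upright rectangle of clear bevelled glass in dull lead with a green centre, 110 mm wide (its y), 130 mm tall (its z), 10 mm thick (its x), about 0.36 kg. Origin: middle of its bottom edge. The lead frame all round is 12 mm broad, 10 mm thick; the glass in it 5 mm thick. It hangs freely on both hooks, over the stand's origin to within 8 mm along the stand's x
- panel_top (a point): Middle of the panel's top edge, 130 mm above its origin; a good place to pinch from above, across the 10 mm thickness. To either side, at y = -35 and +35 mm, a loop of 4 mm wire stands on the edge in the panel's plane, 28 mm high, 26 mm wide (opening 24 mm high, 18 mm wide); 44 mm of edge is free between the loops
- stand: Fixed steel stand. Origin: on the bench, under where the panel hangs. Foot plate 130 mm wide (y), 12 mm thick, from x = -25 to 115 mm. Two 5 mm rods, at y = -35 and +35 mm, rise at x = 80 mm and bend to run level towards -x, 190 mm above the bench, through the panel's loops (the loops' tops rest on them). The panel comes off towards -x, the robot's side
- stand_tips (a point): Midway between the tips of the two hooks, at x = -35 mm on the stand, 199 mm above the bench. The rods' last part, from x = -26 to -35 mm, turns up by 9 mm. So the panel must rise more than 9 mm and less than 19 mm (about 14 mm), then be drawn along the stand's -x until its loops are past the tips (50 mm or more); then it is free
- rack: Fixed wooden rack, 156 mm long (its x), 160 mm wide (y); origin: middle of its underside. Five slots along x at y = -56, -28, 0, 28, 56 mm, each 18 mm wide, 140 mm long between low end strips (24 mm above the bench); floor 10 mm above the bench; dividers 10 mm thick, round-topped, 75 mm above the bench. Three slots hold small panels; the middle one is empty but has no ticket
- slot: The ticketed, empty slot of the rack: 18 mm wide (its y), 140 mm long (its x). Origin: the middle of the slot's floor, 10 mm above the bench; its axes are the rack's. The white paper ticket (25 by 44 mm) lies on a sloping rail at the slot's +x end, about 93 mm from the origin
- square_panel: Small panel with amber glass in zinc, 92 mm wide (its x), 88 mm tall, 8 mm thick, origin at the middle of its bottom edge; stands on edge in one slot of the rack. Leave alone
- wide_panel: Small panel with clear glass in zinc, 104 mm wide (its x), 80 mm tall, 8 mm thick, origin at the middle of its bottom edge; stands on edge in one slot of the rack. Leave alone
- slim_panel: Small panel with green glass in zinc, 78 mm wide (its x), 95 mm tall, 8 mm thick, origin at the middle of its bottom edge; stands on edge in one slot of the rack. Leave alone
- flux_jar: Jar with a black cap, 50 mm across, 62 mm tall, origin under its centre, standing on the bench. Leave alone
- batten: Wooden batten lying across the bench before the robot, 220 mm long (its y), 45 mm wide, 28 mm high, origin under its centre. Leave alone
- lead_knife: Lead knife with a green handle, 200 mm long (its x), 24 mm high, lying on the bench. Leave alone
- pliers: Running pliers with black handles, 165 mm long (its x), 16 mm high, lying on the bench. Leave alone
- solder_reel: Solder reel standing on end, 60 mm across, 50 mm tall, origin under its centre. Leave alone
Mind the look-alikes: they are no part of the job. There is more than one size of the panel; the one meant has the size given above.

How it is judged:
By the outcome, as a careful person would: the job done as asked, in the order asked, and still so for the second after the job is handed in, with the robot touching nothing.
It also fails if it takes over 45 s, if anything falls off the work surface, if the arm or the gripper's body presses on something with over 40 N, if the wrist force passes 120 N, or if a joint passes its speed limit or range.

## Working session

There is one attempt and no reset: what is moved stays moved. The work goes in short steps, Python scripts to look and compute and a tool call to move; the robot and the scene stay as the last step left them, time stands still between calls to the robot, and variables do not carry over. Pictures are saved under pics/ and viewed, at most 10 in all, crops included, and the job is handed in when it is done.

Besides the shell and the picture viewer there is one more tool, called after "Emit:" as name(argument=value, ...) on one line, values as JSON. play_rows: Moves the arm, as the interface text tells. Its arguments: {"type":"object","properties":{"increments":{"type":"array"},"squeeze":{"type":"number"}},"required":["increments"]}

```bash
mkdir -p pics; cat > h.py <<'E'
import numpy as np, cv2, json
from cell import ctrl
from scipy.optimize import least_squares
def snap(cam,name):
    f=ctrl.grab_frame(cam); cv2.imwrite(f'pics/{name}.png',f['color'][:,:,::-1])
    np.savez(f'pics/{name}.npz',**f); return f
def load(name): return np.load(f'pics/{name}.npz')
def ray(f,u,v):
    K,R,t=f['intrinsics'],f['R'],f['t']
    return -R.T@t, R.T@np.linalg.solve(K,[u,v,1.])
def onz(f,u,v,z):
    c,d=ray(f,u,v); return c+d*(z-c[2])/d[2]
def proj(f,X):
    p=(f['R']@np.atleast_2d(X).T).T+f['t']; q=p@f['intrinsics'].T; return q[:,:2]/q[:,2:]
E
python3 - <<'E'
from h import *
for c in('side','top'):
    f=snap(c,c+'0'); print(c,-f['R'].T@f['t'],f['R'][2],f['intrinsics'][0,0])
s=ctrl.observe();print(s['tool_pos'],s['tcp_rot'],s['time'])
E
```

```text
side [0.15291447 0.71687971 1.06013138] [ 0.25546484 -0.59379623 -0.76298346] 457.44095502168017
top [0.27392722 0.00675824 1.45915832] [ 0.16931504 -0.01543465 -0.98544111] 532.3779924341653
[ 0.28222575 -0.55732757  0.23074425] [-3.14054484e+00  8.82670556e-05  4.68763624e-01] 0.1
```

View pics/side0.png

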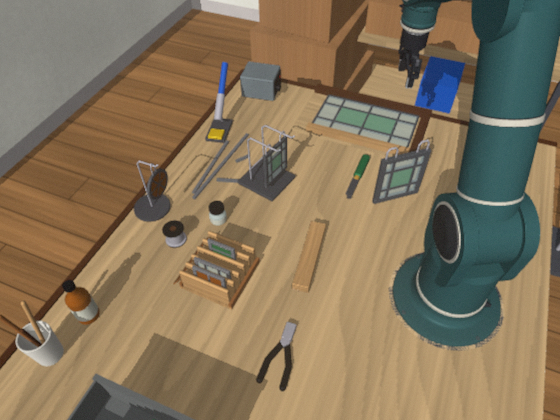

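View pics/top0.png

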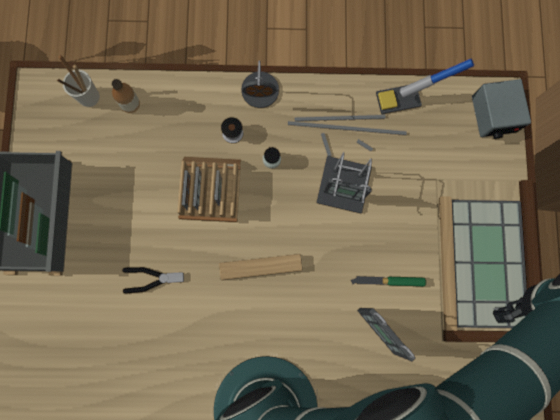

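The side view shows the stand and hanging panel at about (268,170) and the rack at (220,268). In the top view the stand is at (347,183), the rack is at (210,188), and a look-alike panel lies at (385,333). Next I'll enlarge the stand and rack.

```bash
python3 - <<'E'
from h import *
def crop(n,u,v,w,h,k): 
    im=cv2.imread(f'pics/{n}.png')[v:v+h,u:u+w]; return cv2.resize(im,None,fx=k,fy=k,interpolation=cv2.INTER_CUBIC)
a=np.hstack([crop('top0',310,140,80,80,5),crop('top0',170,145,80,80,5)])
cv2.imwrite('pics/c1.png',a)
b=np.hstack([crop('side0',230,120,100,80,4),crop('side0',170,225,100,80,4)])
cv2.imwrite('pics/c2.png',b)
E
```

```text
(no output)
```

View pics/c1.png

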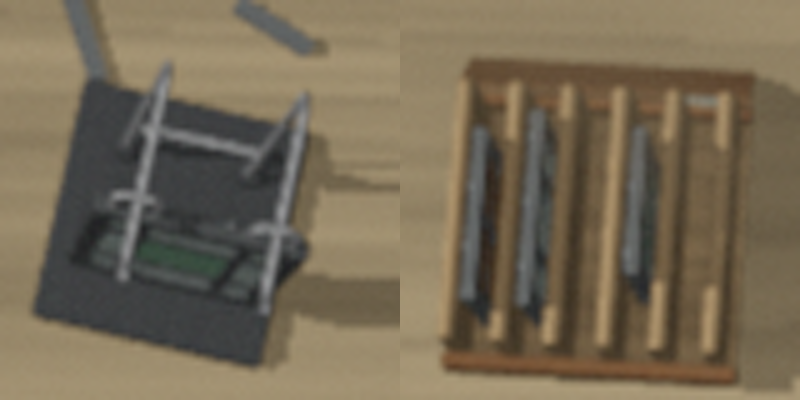

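View pics/c2.png

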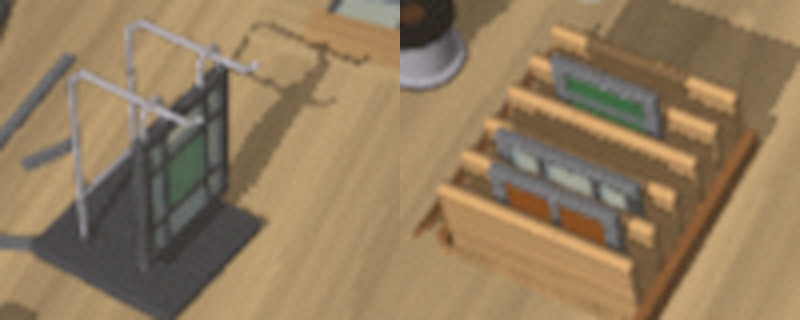

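```bash
cat > fit.py <<'E'
from h import *
T,S=load('top0'),load('side0')
def pose(p,X):
    c,s=np.cos(p[2]),np.sin(p[2]); X=np.array(X,float)
    return np.c_[p[0]+c*X[:,0]-s*X[:,1], p[1]+s*X[:,0]+c*X[:,1], X[:,2]]
def c1l(a): return np.array(a)/5+[310,140]
def c1r(a): return (np.array(a)-[400,0])/5+[170,145]
def c2l(a): return np.array(a)/4+[230,120]
def c2r(a): return (np.array(a)-[400,0])/4+[170,225]
tips=[[-.035,.035,.199],[-.035,-.035,.199],[.08,.035,.19],[.08,-.035,.19]]
foot=[[-.025,.065,.012],[-.025,-.065,.012],[.115,.065,.012]]
tu=c1l([[123,278],[265,312],[167,65],[305,95],[38,315],[262,365],[88,80]])
su=c2l([[198,122],[255,66],[78,73],[132,25],[170,318],[260,228],[38,240]])
def rs(p):
    W=pose(p,tips+foot); return np.r_[(proj(T,W)-tu).ravel(),(proj(S,W)-su).ravel()]
r=least_squares(rs,[.5,-.15,0],loss='soft_l1'); print('stand',r.x.round(4),np.round(r.fun,1))
ys=[.07,.042,.014,-.014,-.042,-.07]
dt=c1r([[465,82],[516,82],[570,85],[621,88],[673,90],[727,92],[448,345],[497,342],[550,345],[602,348],[655,350],[708,355],[445,368],[735,382]])
ds=c2r([[440,187],[632,265],[555,30],[735,95]])
def rr(p):
    L=p[3]
    W=pose(p,[[L,y,.073] for y in ys]+[[-L,y,.073] for y in ys]+[[-.078,.08,.022],[-.078,-.08,.022]])
    V=pose(p,[[L,.07,.075],[-L,.07,.075],[L,-.07,.075],[-L,-.07,.075]])
    return np.r_[(proj(T,W)-dt).ravel(),(proj(S,V)-ds).ravel()]
r2=least_squares(rr,[.5,.1,0,.07],loss='soft_l1'); print('rack',r2.x.round(4),np.round(r2.fun,1))
print('slot',pose(r2.x,[[0,-.056,.01]]))
# panel top edge middle if at stand x=-8,0,8 (panel bottom z = 190+2.5-154=~.0385)
# measured panel top-edge ends, top view
for q in ([[78,240],[300,250]]): print(onz(T,*c1l(q),.168))
print(pose(r.x,[[0,0,.168],[0,.055,.168],[0,-.055,.168]]), proj(T,pose(r.x,[[0,.055,.168],[0,-.055,.168]]))*5-[1550,700], proj(S,pose(r.x,[[0,.055,.168],[0,-.055,.168]]))*4-[920,480])
E
python3 fit.py
```

```text
stand [ 0.5563 -0.2002 -0.2208] [-0.1  0.4 -0.3  0.4  0.6 -0.6  0.6 -0.1 -1.7  0.4 -0.6  1.3 -0.7 -0.1
  0.6 -0.7  0.6 -0.2 -1.7 -1.5 -0.7 -2.2 -0.2  0.1  1.1 -2.1 -2.7  0.7]
rack [ 0.5707  0.164  -0.0316  0.0705] [-0.3 -0.2  0.   0.3 -0.3  0.2 -0.1  0.1 -0.   0.2 -0.4  0.3 -0.9 -0.9
 -0.   0.2  0.   0.1  0.2  0.   0.3  0.1  0.3 -0.4 -1.2  0.1 -0.5  0.1
 -0.1 -1.2  0.5 -0.6 -0.8 -1.5  0.4 -0.4]
slot [[0.56888444 0.10798324 0.01      ]]
[ 0.55608392 -0.14040299  0.168     ]
[ 0.55299222 -0.2509764   0.168     ]
[[ 0.55628021 -0.20018838  0.168     ]
 [ 0.56832364 -0.14652316  0.168     ]
 [ 0.54423678 -0.2538536   0.168     ]] [[ 90.22203479 216.1575302 ]
 [306.06385536 267.35471886]] [[144.38092502 148.37986367]
 [232.91841881  64.96284182]]
```

```bash
cat >> fit.py <<'E'
p=r.x;c,s=np.cos(p[2]),np.sin(p[2])
def loc(X): d=X[:2]-p[:2]; return np.round([c*d[0]+s*d[1],-s*d[0]+c*d[1]],4)
print('loops',[loc(onz(T,*c1l(q),.1945)) for q in ([132,198],[272,228])])
print('bottom/top corners', [loc(onz(T,*c1l(q),.168)) for q in ([115,213],[300,240])])
for q in ([140,143],[228,68]): # side top corners: intersect with plane local x
  a,d=ray(S,*c2l(q)); X=a+d*(.168-a[2])/d[2]; print('side',loc(X))
E
python3 fit.py | tail -4
```

```text
loops [array([0.0071, 0.0389]), array([ 0.0087, -0.0308])]
bottom/top corners [array([0.0045, 0.0433]), array([ 0.0129, -0.0492])]
side [0.0059 0.0523]
side [ 0.001  -0.0501]
```

Emit:
play_rows(increments=[{"x":3.4,"y":-1.6,"z":-0.5,"claw":6},{"x":3.4,"y":-1.6,"z":-0.5},{"x":3.4,"y":-1.6,"z":-0.5},{"x":3.4,"y":-1.6,"z":-0.5},{"x":3.4,"y":-1.6,"yaw":-0.1},{"x":0,"yaw":-0.1},{"x":0,"yaw":-0.1},{"x":0,"yaw":-0.1}])

```text
schema error: expected keys x, y, z, yaw, claw
```

Emit:
play_rows(increments=[{"x":3.4,"y":-1.6,"z":-0.5,"yaw":0,"claw":6},{"x":3.4,"y":-1.6,"z":-0.5,"yaw":0,"claw":6},{"x":3.4,"y":-1.6,"z":-0.5,"yaw":0,"claw":6},{"x":3.4,"y":-1.6,"z":-0.5,"yaw":0,"claw":6},{"x":3.4,"y":-1.6,"z":0,"yaw":0,"claw":6},{"x":3.4,"y":-1.6,"z":0,"yaw":0,"claw":6},{"x":3.4,"y":-1.6,"z":0,"yaw":0,"claw":6},{"x":3.4,"y":-1.6,"z":0,"yaw":0,"claw":6}])

```text
time: 0.9
tool_pos: [0.4678, -0.3191, 0.2511]
tcp_rot: [-3.141, 0.0, 0.469]
contact_force: [0.2, -0.6, 0.8]
opening: 0.703
gripper_force: 0.0
```

Emit:
play_rows(increments=[{"x":3.4,"y":-1.6,"z":0,"yaw":0,"claw":6},{"x":3.4,"y":-1.6,"z":0,"yaw":0,"claw":6},{"x":3.4,"y":-1.6,"z":0,"yaw":0,"claw":6},{"x":0,"y":0,"z":0,"yaw":-0.13,"claw":6},{"x":0,"y":0,"z":0,"yaw":-0.13,"claw":6},{"x":0,"y":0,"z":0,"yaw":-0.13,"claw":6},{"x":0,"y":0,"z":0,"yaw":-0.13,"claw":6},{"x":0,"y":0,"z":0,"yaw":-0.13,"claw":6}])

```text
time: 1.7
tool_pos: [0.5363, -0.2314, 0.2509]
tcp_rot: [-3.141, 0.0, 1.124]
contact_force: [0.2, -1.0, 0.4]
opening: 0.705
gripper_force: 0.0
```

Emit:
play_rows(increments=[{"x":0,"y":0,"z":0,"yaw":-0.13,"claw":6},{"x":0,"y":0,"z":0,"yaw":-0.1,"claw":6},{"x":0,"y":0,"z":0,"yaw":0,"claw":6}])

```text
time: 2.0
tool_pos: [0.5363, -0.2316, 0.251]
tcp_rot: [-3.141, -0.0, 1.35]
contact_force: [-0.4, 0.6, -0.6]
opening: 0.702
gripper_force: 0.0
```

```bash
cat > go.py <<'E'
import sys; from h import *
def go(x,y,z,yaw):
    s=ctrl.observe(); d=np.array([x,y,z])-s['tool_pos']; r=s['tcp_rot']
    from scipy.spatial.transform import Rotation as Q
    print('pose',s['tool_pos'].round(4) if hasattr(s['tool_pos'],'round') else s['tool_pos'],np.round(r,4),'t',s['time'],'F',np.round(s['contact_force'],1))
    print('tool shift cm',(100*Q.from_euler('xyz',r).as_matrix().T@d).round(2),'yaw',round(-((yaw-r[2]+np.pi)%(2*np.pi)-np.pi),3))
go(*map(float,sys.argv[1:]))
E
python3 go.py .562 -.2005 .25 1.35
python3 - <<'E'
from h import *
a=snap('top','top1');b=snap('side','side1')
f=lambda n,u,v:cv2.resize(cv2.imread(f'pics/{n}.png')[v:v+100,u:u+100],None,fx=4,fy=4,interpolation=cv2.INTER_CUBIC)
cv2.imwrite('pics/c3.png',np.hstack([f('top1',300,120),f('side1',225,100)]))
E
```

```text
pose [ 0.5363 -0.2316  0.251 ] [-3.1410e+00 -3.0000e-04  1.3504e+00] t 2.0 F [-0.4  0.6 -0.6]
tool shift cm [3.6  1.83 0.1 ] yaw 0.0
```

View pics/c3.png

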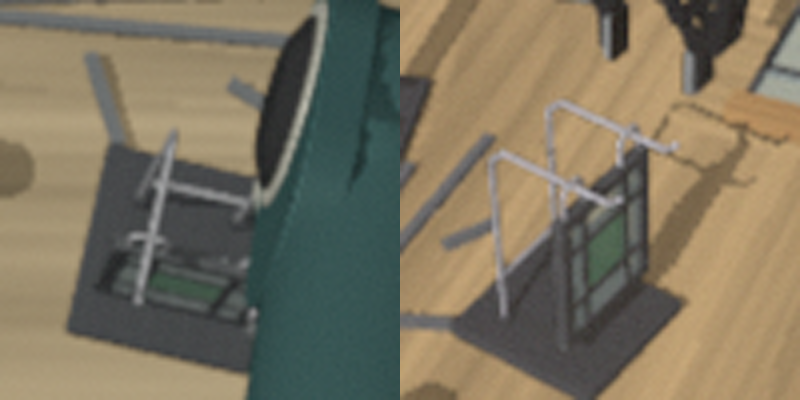

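The top view is partly covered by the arm. The side view shows both fingers (tips near (278,114) and (297,122)) lined up with the rods. I'll move over the panel.

Emit:
play_rows(increments=[{"x":1.2,"y":0.6,"z":0,"yaw":0,"claw":6},{"x":1.2,"y":0.6,"z":0,"yaw":0,"claw":6},{"x":1.2,"y":0.6,"z":0,"yaw":0,"claw":6},{"x":0,"y":0,"z":2.5,"yaw":0,"claw":5},{"x":0,"y":0,"z":2.5,"yaw":0,"claw":5},{"x":0,"y":0,"z":0,"yaw":0,"claw":5}])

```text
time: 2.7
tool_pos: [0.5612, -0.1989, 0.1984]
tcp_rot: [-3.137, -0.001, 1.35]
contact_force: [-0.7, -0.1, 0.6]
opening: 0.581
gripper_force: 0.0
```

```bash
python3 go.py .562 -.2005 .143 1.35
python3 - <<'E'
from h import *
snap('side','side2')
cv2.imwrite('pics/c4.png',cv2.resize(cv2.imread('pics/side2.png')[90:190,225:325],None,fx=6,fy=6,interpolation=cv2.INTER_CUBIC))
E
```

```text
pose [ 0.5612 -0.1989  0.1984] [-3.1369e+00 -9.0000e-04  1.3496e+00] t 2.7 F [-0.7 -0.1  0.6]
tool shift cm [-0.15  0.14  5.54] yaw -0.0
```

View pics/c4.png

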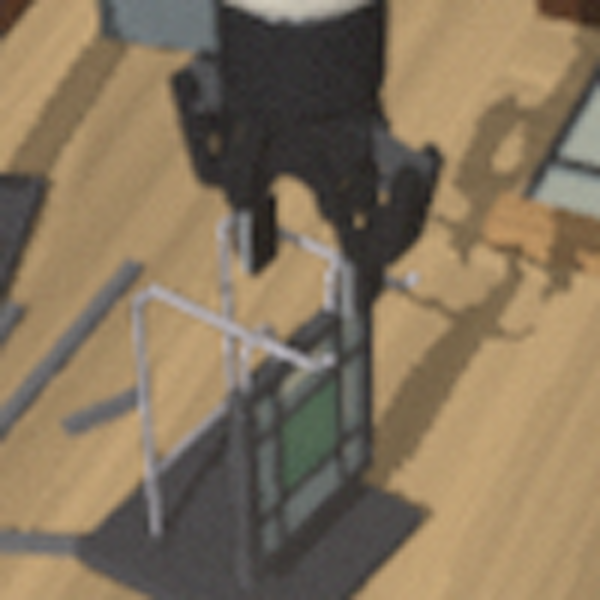

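The side view shows the fingers straddling the panel's top edge between the loops: finger tips at about (258,270) and (365,300) in the crop, edge middle near (305,328). I'll descend and close gently.

Emit:
play_rows(increments=[{"x":-0.1,"y":0.1,"z":1.4,"yaw":0,"claw":5},{"x":0,"y":0,"z":1.4,"yaw":0,"claw":5},{"x":0,"y":0,"z":1.4,"yaw":0,"claw":5},{"x":0,"y":0,"z":1.3,"yaw":0,"claw":5},{"x":0,"y":0,"z":0,"yaw":0,"claw":3},{"x":0,"y":0,"z":0,"yaw":0,"claw":3}], squeeze=40)

```text
time: 3.35
tool_pos: [0.5628, -0.2015, 0.1462]
tcp_rot: [-3.141, -0.0, 1.349]
contact_force: [-0.2, -0.1, 0.3]
opening: 0.353
gripper_force: 0.0
```

Emit:
play_rows(increments=[{"x":0,"y":0,"z":0,"yaw":0,"claw":2},{"x":0,"y":0,"z":0,"yaw":0,"claw":2},{"x":0,"y":0,"z":0,"yaw":0,"claw":1.5},{"x":0,"y":0,"z":0,"yaw":0,"claw":1.5},{"x":0,"y":0,"z":0,"yaw":0,"claw":0.5},{"x":0,"y":0,"z":0,"yaw":0,"claw":0.5},{"x":0,"y":0,"z":0,"yaw":0,"claw":0.5}], squeeze=40)

```text
time: 4.05
tool_pos: [0.5628, -0.2016, 0.1464]
tcp_rot: [3.141, 0.0, 1.349]
contact_force: [-0.6, -0.4, 3.2]
opening: 0.101
gripper_force: 41.1
```

Emit:
play_rows(increments=[{"x":0,"y":0,"z":0,"yaw":0,"claw":0.5},{"x":0,"y":0,"z":-0.2,"yaw":0,"claw":0.5},{"x":0,"y":0,"z":-0.3,"yaw":0,"claw":0.5},{"x":0,"y":0,"z":-0.3,"yaw":0,"claw":0.5},{"x":0,"y":0,"z":-0.3,"yaw":0,"claw":0.5},{"x":0,"y":0,"z":-0.3,"yaw":0,"claw":0.5},{"x":0,"y":0,"z":0,"yaw":0,"claw":0.5},{"x":0,"y":0,"z":0,"yaw":0,"claw":0.5}], squeeze=60)

```text
time: 4.85
tool_pos: [0.5627, -0.2016, 0.1603]
tcp_rot: [-3.142, -0.0, 1.349]
contact_force: [0.2, 0.8, -3.0]
opening: 0.1
gripper_force: 61.2
```

```bash
python3 go.py .562 -.2005 .143 1.35
python3 - <<'E'
from h import *
snap('side','side3')
cv2.imwrite('pics/c5.png',cv2.resize(cv2.imread('pics/side3.png')[90:190,225:325],None,fx=6,fy=6,interpolation=cv2.INTER_CUBIC))
E
```

```text
pose [ 0.5627 -0.2016  0.1603] [-3.1416 -0.      1.3487] t 4.85 F [ 0.2  0.8 -3. ]
tool shift cm [ 0.09 -0.1   1.73] yaw -0.001
```

View pics/c5.png

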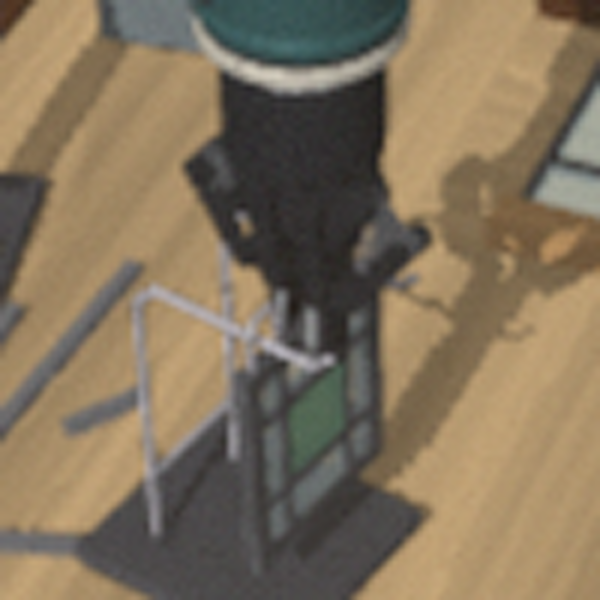

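The panel is up about 14 mm, level, and its weight (3 N) is on the gripper. Loop (262,318) clears the rod. Next I draw it off along −x.

Emit:
play_rows(increments=[{"x":0,"y":-0.5,"z":0,"yaw":0,"claw":0.5},{"x":0,"y":-1,"z":0,"yaw":0,"claw":0.5},{"x":0,"y":-1,"z":0,"yaw":0,"claw":0.5},{"x":0,"y":-1,"z":0,"yaw":0,"claw":0.5},{"x":0,"y":0,"z":0,"yaw":0,"claw":0.5}])

```text
time: 5.4
tool_pos: [0.5272, -0.1938, 0.1604]
tcp_rot: [-3.141, 0.0, 1.349]
contact_force: [1.3, -0.2, -2.8]
opening: 0.1
gripper_force: 61.2
```

Emit:
play_rows(increments=[{"x":0,"y":-1,"z":0,"yaw":0,"claw":0.5},{"x":0,"y":-1,"z":0,"yaw":0,"claw":0.5},{"x":0,"y":-1,"z":0,"yaw":0,"claw":0.5},{"x":0,"y":-1,"z":0,"yaw":0,"claw":0.5},{"x":0,"y":-1,"z":0,"yaw":0,"claw":0.5},{"x":0,"y":-1,"z":0,"yaw":0,"claw":0.5},{"x":0,"y":-1,"z":0,"yaw":0,"claw":0.5},{"x":0,"y":0,"z":0,"yaw":0,"claw":0.5}])

```text
time: 6.2
tool_pos: [0.4591, -0.1784, 0.1603]
tcp_rot: [-3.141, 0.0, 1.349]
contact_force: [0.5, -0.7, -3.4]
opening: 0.101
gripper_force: 61.2
```

```bash
python3 go.py .569 .108 .25 -0.0316
python3 - <<'E'
from h import *
snap('side','side4')
cv2.imwrite('pics/c6.png',cv2.resize(cv2.imread('pics/side4.png')[90:210,225:345],None,fx=5,fy=5,interpolation=cv2.INTER_CUBIC))
E
```

```text
pose [ 0.4591 -0.1784  0.1603] [-3.1411e+00  3.0000e-04  1.3486e+00] t 6.2 F [ 0.5 -0.7 -3.4]
tool shift cm [30.35  4.4  -8.98] yaw 1.38
```

View pics/c6.png

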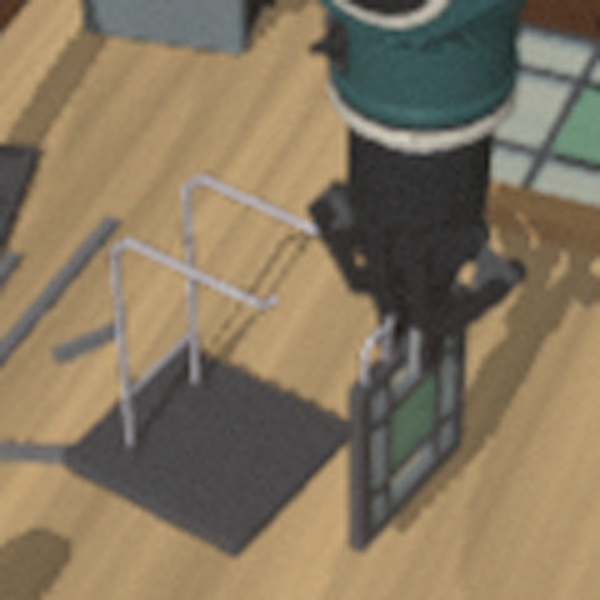

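The side view shows the panel off the hooks: the tips at (270,300) and (315,230) are clear, and its loop at (375,345) is free. I'll raise it and carry it over the rack.

Emit:
play_rows(increments=[{"x":0,"y":0,"z":-1,"yaw":0,"claw":0.5},{"x":0,"y":0,"z":-2,"yaw":0,"claw":0.5},{"x":0,"y":0,"z":-2,"yaw":0,"claw":0.5},{"x":0,"y":0,"z":-2,"yaw":0,"claw":0.5},{"x":1,"y":0.2,"z":-2,"yaw":0,"claw":0.5},{"x":2,"y":0.3,"z":0,"yaw":0,"claw":0.5},{"x":3,"y":0.4,"z":0,"yaw":0,"claw":0.5},{"x":3,"y":0.4,"z":0,"yaw":0,"claw":0.5}])

```text
time: 7.05
tool_pos: [0.4935, -0.0927, 0.2512]
tcp_rot: [3.141, -0.0, 1.348]
contact_force: [0.7, 0.1, -2.9]
opening: 0.101
gripper_force: 61.2
```

Emit:
play_rows(increments=[{"x":3,"y":0.4,"z":0,"yaw":0,"claw":0.5},{"x":3,"y":0.4,"z":0,"yaw":0,"claw":0.5},{"x":3,"y":0.4,"z":0,"yaw":0,"claw":0.5},{"x":3,"y":0.4,"z":0,"yaw":0,"claw":0.5},{"x":3,"y":0.4,"z":0,"yaw":0,"claw":0.5},{"x":3,"y":0.4,"z":0,"yaw":0,"claw":0.5},{"x":2,"y":0.4,"z":0,"yaw":0,"claw":0.5},{"x":1,"y":0.4,"z":0,"yaw":0,"claw":0.5}])

```text
time: 7.85
tool_pos: [0.5708, 0.1064, 0.2508]
tcp_rot: [-3.142, -0.001, 1.351]
contact_force: [0.1, -1.2, -2.8]
opening: 0.102
gripper_force: 61.2
```

Emit:
play_rows(increments=[{"x":0,"y":0,"z":0,"yaw":0.1,"claw":0.5},{"x":0,"y":0,"z":0,"yaw":0.14,"claw":0.5},{"x":0,"y":0,"z":0,"yaw":0.14,"claw":0.5},{"x":0,"y":0,"z":0,"yaw":0.14,"claw":0.5},{"x":0,"y":0,"z":0,"yaw":0.14,"claw":0.5},{"x":0,"y":0,"z":0,"yaw":0.14,"claw":0.5},{"x":0,"y":0,"z":0,"yaw":0.14,"claw":0.5},{"x":0,"y":0,"z":0,"yaw":0.14,"claw":0.5}])

```text
time: 8.65
tool_pos: [0.5706, 0.1035, 0.2507]
tcp_rot: [3.142, -0.0, 0.262]
contact_force: [0.6, 0.1, -3.0]
opening: 0.103
gripper_force: 61.2
```

Emit:
play_rows(increments=[{"x":0,"y":0,"z":0,"yaw":0.14,"claw":0.5},{"x":0,"y":0,"z":0,"yaw":0.1,"claw":0.5},{"x":0,"y":0,"z":0,"yaw":0.06,"claw":0.5},{"x":0,"y":0,"z":0,"yaw":0,"claw":0.5}])

```text
time: 9.05
tool_pos: [0.5705, 0.1037, 0.2507]
tcp_rot: [3.142, -0.0, -0.033]
contact_force: [0.1, -1.1, -2.8]
opening: 0.104
gripper_force: 61.2
```

```bash
python3 go.py .569 .108 .24 -0.0316
python3 - <<'E'
from h import *
snap('side','side5');snap('top','top5')
f=lambda n,u,v:cv2.resize(cv2.imread(f'pics/{n}.png')[v:v+120,u:u+80],None,fx=5,fy=5,interpolation=cv2.INTER_CUBIC)
cv2.imwrite('pics/c7.png',np.hstack([f('side5',190,200),f('top5',180,130)]))
E
```

```text
pose [0.5705 0.1037 0.2507] [ 3.1415e+00 -2.0000e-04 -3.2900e-02] t 9.05 F [ 0.1 -1.1 -2.8]
tool shift cm [-0.17 -0.43  1.07] yaw -0.001
```

View pics/c7.png

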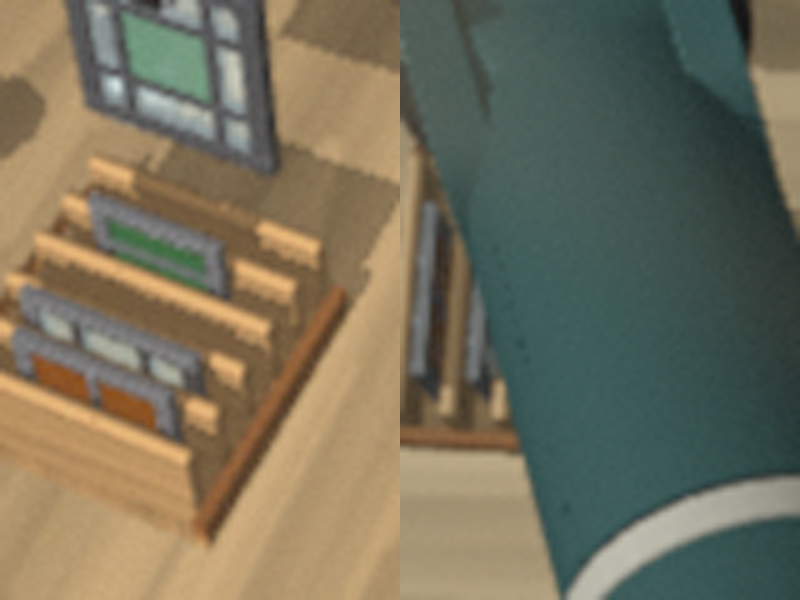

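```bash
cat > chk.py <<'E'
from h import *
S=load('side5'); c=lambda a:np.array(a)/5+[190,200]
p=[.5707,.164,-.0316]; C,s=np.cos(p[2]),np.sin(p[2])
def loc(X): d=X[:2]-p[:2]; return (1000*np.array([C*d[0]+s*d[1],-s*d[0]+C*d[1]])).round(1)
z=ctrl.observe()['tool_pos'][2]-.108
print('panel bottom near-face corners',[loc(onz(S,*c(q),z)) for q in([88,108],[273,172])])
print('tcp',loc(np.array([.5705,.1037])))
for y,a,b in((-70,[95,160],[322,248]),(-42,[65,202],[297,288]),(-14,[37,240],[270,330]),(70,[0,380],[190,455])): print(y,loc(onz(S,*c(a),.075)),loc(onz(S,*c(b),.075)))
E
python3 chk.py
```

```text
panel bottom near-face corners [array([ 52.3, -54.4]), array([-54.1, -56.9])]
tcp [  1.7 -60.3]
-70 [ 66.1 -68.1] [-73.  -66.7]
-42 [ 66.3 -36.8] [-72.6 -38.6]
-14 [66.9 -9.1] [-71.8  -9.7]
70 [38.5 73.1] [-69.9  71.5]
```

The side view shows the panel above the ticketed slot with its bottom edge from (88,108) to (273,172), about 4–5 mm too far to −y. I'll shift it and lower to just above the dividers.

Emit:
play_rows(increments=[{"x":-0.3,"y":-0.5,"z":0,"yaw":0,"claw":0.5},{"x":0,"y":0,"z":1.5,"yaw":0,"claw":0.5},{"x":0,"y":0,"z":1.5,"yaw":0,"claw":0.5},{"x":0,"y":0,"z":1.5,"yaw":0,"claw":0.5},{"x":0,"y":0,"z":1,"yaw":0,"claw":0.5},{"x":0,"y":0,"z":0.4,"yaw":0,"claw":0.5},{"x":0,"y":0,"z":0,"yaw":0,"claw":0.5}])

```text
time: 9.85
tool_pos: [0.5673, 0.1093, 0.1907]
tcp_rot: [3.142, 0.001, -0.031]
contact_force: [-0.4, 0.3, -3.5]
opening: 0.1
gripper_force: 61.2
```

```bash
python3 go.py .568 .109 .118 -0.0316
python3 - <<'E'
from h import *
snap('side','side6')
cv2.imwrite('pics/c8.png',cv2.resize(cv2.imread('pics/side6.png')[200:300,175:275],None,fx=6,fy=6,interpolation=cv2.INTER_CUBIC))
E
```

```text
pose [0.5673 0.1093 0.1907] [ 3.1416e+00  1.0000e-03 -3.1200e-02] t 9.85 F [-0.4  0.3 -3.5]
tool shift cm [0.08 0.03 7.27] yaw 0.0
```

View pics/c8.png

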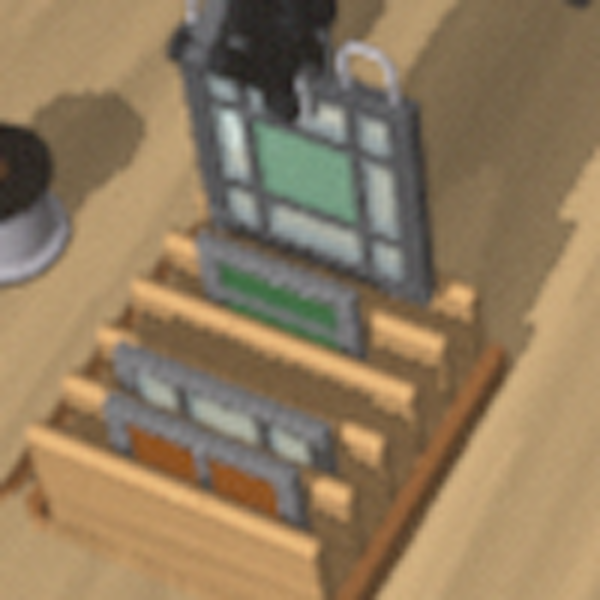

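The panel bottom, near corner (430,300), lies between the divider ends (470,292) and (440,345). I'll check the slot centre numerically from the brightness profiles.

```bash
python3 - <<'E'
from h import *
p=[.5707,.164,-.0316]; C,s=np.cos(p[2]),np.sin(p[2])
ys=np.arange(-85,-30,2.)
for n,xs in(('top0',(-50,-40,-30,0,30)),('side0',(-68,-64,-60))):
    f=load(n); g=f['color'].astype(np.float32).mean(2); P=0
    for x in xs:
        X=np.array([[p[0]+C*x/1e3-s*y/1e3,p[1]+s*x/1e3+C*y/1e3,.074] for y in ys]); q=proj(f,X).astype(np.float32)
        P=P+cv2.remap(g,q[:,:1].copy(),q[:,1:].copy(),cv2.INTER_LINEAR)[:,0]/len(xs)
    print(n,' '.join(f'{int(y)}:{int(v)}' for y,v in zip(ys,P)))
E
```

```text
top0 -85:93 -83:91 -81:86 -79:77 -77:67 -75:69 -73:82 -71:97 -69:108 -67:108 -65:103 -63:95 -61:90 -59:89 -57:89 -55:87 -53:79 -51:68 -49:61 -47:65 -45:79 -43:96 -41:107 -39:107 -37:92 -35:72 -33:63 -31:60
side0 -85:102 -83:102 -81:103 -79:102 -77:100 -75:102 -73:112 -71:131 -69:150 -67:160 -65:158 -63:150 -61:139 -59:133 -57:124 -55:106 -53:90 -51:87 -49:87 -47:91 -45:103 -43:126 -41:149 -39:160 -37:156 -35:147 -33:137 -31:129
```

Emit:
play_rows(increments=[{"x":0,"y":-0.05,"z":0.5,"yaw":0,"claw":0.5},{"x":0,"y":0,"z":0.5,"yaw":0,"claw":0.5},{"x":0,"y":0,"z":0.5,"yaw":0,"claw":0.5},{"x":0,"y":0,"z":0.5,"yaw":0,"claw":0.5},{"x":0,"y":0,"z":0.5,"yaw":0,"claw":0.5},{"x":0,"y":0,"z":0,"yaw":0,"claw":0.5}])

```text
time: 10.5
tool_pos: [0.5671, 0.1097, 0.1654]
tcp_rot: [3.141, 0.001, -0.031]
contact_force: [-0.8, -0.2, -3.3]
opening: 0.106
gripper_force: 61.2
```

Inside the dividers (bottom ≈ 57 mm) with no contact.

Emit:
play_rows(increments=[{"x":0,"y":0,"z":0.6,"yaw":0,"claw":0.5},{"x":0,"y":0,"z":0.7,"yaw":0,"claw":0.5},{"x":0,"y":0,"z":0.7,"yaw":0,"claw":0.5},{"x":0,"y":0,"z":0.7,"yaw":0,"claw":0.5},{"x":0,"y":0,"z":0.6,"yaw":0,"claw":0.5},{"x":0,"y":0,"z":0.4,"yaw":0,"claw":0.5},{"x":0,"y":0,"z":0.2,"yaw":0,"claw":0.5},{"x":0,"y":0,"z":0,"yaw":0,"claw":0.5}])

```text
time: 11.3
tool_pos: [0.5674, 0.1098, 0.1271]
tcp_rot: [3.142, 0.0, -0.031]
contact_force: [0.1, -0.2, -2.8]
opening: 0.103
gripper_force: 61.2
```

Emit:
play_rows(increments=[{"x":0,"y":0,"z":0.1,"yaw":0,"claw":0.5},{"x":0,"y":0,"z":0.1,"yaw":0,"claw":0.5},{"x":0,"y":0,"z":0.1,"yaw":0,"claw":0.5},{"x":0,"y":0,"z":0.1,"yaw":0,"claw":0.5},{"x":0,"y":0,"z":0.1,"yaw":0,"claw":0.5},{"x":0,"y":0,"z":0.1,"yaw":0,"claw":0.5},{"x":0,"y":0,"z":0,"yaw":0,"claw":0.5}])

```text
time: 12.0
tool_pos: [0.5674, 0.1098, 0.1211]
tcp_rot: [-3.142, 0.0, -0.031]
contact_force: [0.1, 0.2, -3.2]
opening: 0.104
gripper_force: 61.2
```

Emit:
play_rows(increments=[{"x":0,"y":0,"z":0.1,"yaw":0,"claw":0.5},{"x":0,"y":0,"z":0.05,"yaw":0,"claw":0.5},{"x":0,"y":0,"z":0,"yaw":0,"claw":0.5}])

```text
time: 12.3
tool_pos: [0.5674, 0.1098, 0.1197]
tcp_rot: [-3.142, 0.0, -0.031]
contact_force: [-0.6, -0.2, -2.6]
opening: 0.101
gripper_force: 61.2
```

Emit:
play_rows(increments=[{"x":0,"y":0,"z":0.05,"yaw":0,"claw":0.5},{"x":0,"y":0,"z":0.05,"yaw":0,"claw":0.5},{"x":0,"y":0,"z":0,"yaw":0,"claw":0.5}])

```text
time: 12.6
tool_pos: [0.5674, 0.1099, 0.1187]
tcp_rot: [-3.142, 0.0, -0.031]
contact_force: [-0.1, 0.3, -3.3]
opening: 0.102
gripper_force: 61.2
```

Emit:
play_rows(increments=[{"x":0,"y":0,"z":0.05,"yaw":0,"claw":0.5},{"x":0,"y":0,"z":0.05,"yaw":0,"claw":0.5},{"x":0,"y":0,"z":0,"yaw":0,"claw":0.5}])

```text
time: 12.9
tool_pos: [0.5677, 0.1101, 0.1185]
tcp_rot: [-3.141, -0.001, -0.031]
contact_force: [-5.1, 1.1, 8.9]
opening: 0.101
gripper_force: 62.9
```

Floor contact came at the expected height. I'll ease off and release.

Emit:
play_rows(increments=[{"x":0,"y":0,"z":-0.05,"yaw":0,"claw":0.5},{"x":0,"y":0,"z":0,"yaw":0,"claw":1.2},{"x":0,"y":0,"z":0,"yaw":0,"claw":1.6},{"x":0,"y":0,"z":0,"yaw":0,"claw":2},{"x":0,"y":0,"z":0,"yaw":0,"claw":2.5},{"x":0,"y":0,"z":0,"yaw":0,"claw":3},{"x":0,"y":0,"z":0,"yaw":0,"claw":3},{"x":0,"y":0,"z":0,"yaw":0,"claw":3}], squeeze=20)

```text
time: 13.7
tool_pos: [0.5674, 0.1098, 0.1183]
tcp_rot: [-3.142, 0.0, -0.031]
contact_force: [0.7, -0.6, 0.4]
opening: 0.351
gripper_force: 0.0
```

Emit:
play_rows(increments=[{"x":0,"y":0,"z":-0.5,"yaw":0,"claw":3},{"x":0,"y":0,"z":-1,"yaw":0,"claw":3},{"x":0,"y":0,"z":-1.5,"yaw":0,"claw":3},{"x":0,"y":0,"z":-2,"yaw":0,"claw":3},{"x":0,"y":0,"z":-3,"yaw":0,"claw":3},{"x":0,"y":0,"z":-3,"yaw":0,"claw":3},{"x":0,"y":0,"z":-3,"yaw":0,"claw":3},{"x":0,"y":0,"z":0,"yaw":0,"claw":3}])

```text
time: 14.5
tool_pos: [0.569, 0.1104, 0.2637]
tcp_rot: [-3.14, -0.007, -0.031]
contact_force: [-0.2, -0.7, 0.2]
opening: 0.35
gripper_force: 0.0
```

```bash
python3 - <<'E'
from h import *
f=snap('side','side8'); S0=load('side0')
d=np.abs(f['color'].astype(int)-S0['color']).max(2)>60
# green glass centroid of the placed panel and predicted place
p=[.5707,.164,-.0316]; C,s=np.cos(p[2]),np.sin(p[2])
def W(x,y,z): return [p[0]+C*x-s*y,p[1]+s*x+C*y,z]
for z in(.01,.14): print('pred near-face corners',proj(f,[W(.052,-.05,z),W(-.058,-.05,z)]).round(1).tolist())
h=cv2.cvtColor(f['color'],cv2.COLOR_RGB2HSV); g=cv2.inRange(h,(50,50,60),(85,255,255)); g[:205]=0;g[275:]=0;g[:,:180]=0;g[:,270:]=0
n,l,st,c=cv2.connectedComponentsWithStats(g); print(st[1:][st[1:,4]>20],c[1:][st[1:,4]>20].round(1))
print('pred glass centre',proj(f,[W(-.003,-.0525,.075)]).round(1))
cv2.imwrite('pics/c9.png',f['color'][200:290,175:275,::-1])
E
```

```text
pred near-face corners [[213.0, 252.5], [248.0, 266.2]]
pred near-face corners [[207.0, 223.4], [244.8, 237.5]]
[[220 239  16   9  63]
 [212 244  19  11  60]] [[227.6 243. ]
 [221.2 249.2]]
pred glass centre [[228.5 244.7]]
```

```bash
python3 - <<'E'
from h import *
print(ctrl.close_job())
E
```

```text
the job is handed in; nothing more can be done
None
```

I lifted the panel off both hooks and lowered it, loops up, to the floor of the ticketed slot, then released it and handed the job in at about 14.5 s. The final check was by image code, because all 10 picture views were used; it put the panel where expected, but I did not check whether the neighbouring panels had moved.

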